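Draw out the wagon cradle to its lock and move the tank wagon into it

ROBOT

A 6-joint arm with a two-finger parallel gripper is mounted at the origin on the work surface; the furniture and walls round the work are solid. World frame = base frame: x ahead of the robot, y to its left, z up, the work surface at z = 0. Lengths are in m, angles in rad, forces in N, time in s.
With the tool pointing down it reaches from about 0.325 to 0.875 m from the base axis. Payload 4.4 kg.
Tool frame: the origin (TCP) lies midway between the tips of the shut fingers; the grasp point (between the pads) lies 19 mm behind it (ctrl.pinch_z is the distance from the TCP to the grasp point, in m); y points along the fingers, z is the direction in which the jaws open and shut, and the axes are right-handed (so a half turn about y gives the same grasp; the last joint's range is limited). The gripper opens to 85 mm and grips with 20 to 120 N. Pads are 22 mm wide; open, the fingers measure 114 mm over their backs; the gripper's body (76 mm by 85 mm) begins 54 mm behind the grasp point. The pads swing forward as they close: fully open they stand 13 mm farther back than shut.
Start: joints at [-1.313, 0.207, 1.542, -0, 1.393, -0.15], TCP at [0.228, -0.528, 0.203] pointing down, gripper open.
Joint ranges: [-2.73, 2.73], [-0.86, 2.22], [0.23, 2.46], [-1.11, 4.25], [0.08, 2.63], [-2.82, 2.82]. Speed limits (rad/s): [2.79, 2.79, 3.14, 3.14, 3.14, 3.14].

INTERFACE

Orientations are given as a unit quaternion [w, x, y, z].
In Python, from cell import ctrl gives the robot as it stands. The module is installed in compiled form; this text tells all that it offers. Calls block until the motion is done:
- ctrl.reach(position, orientation): joint-space move of the TCP to a pose.
- ctrl.servo_line(position, frame=None, velocity=0.15, f_stop=None): straight line of the TCP; frame=None keeps the orientation; velocity is the mean speed in m/s. With f_stop (N) it stops when the force on the tool has changed by that much, and returns True; else False.
- ctrl.set_joints(angles): joint-space move.
- ctrl.let_go() and ctrl.close(): open the fingers fully, or close them until they stop; the grip force is fixed at half the most.
- ctrl.pause(seconds).
- ctrl.solve_ik(position, orientation): joint angles nearest the present ones, or None.
- ctrl.state(): the state.
- ctrl.grab_frame(name): name is "scene" or "side" or "wrist"; returns a dict with "frame" (400x640x3 uint8, blue, green, red), "vfov" (degrees; the focal length in pixels is half the picture's height over the tangent of half this angle, whatever the lens; pixels are square), "cx", "cy" (the principal point, pixels), "extrinsics" (4x4, takes a point from camera to world coordinates). Camera axes: x right, y down, z forward; pixel columns grow to the right and rows downward; lengths in m; the calibration is good to about 2 mm. A picture is of the moment at which its call begins. There is no depth.
A pose or a line that the arm cannot do raises ctrl.MotionError and nothing moves.
- ctrl.finish_job(): hands the job in, once; it reports no verdict.
Trained networks look in a picture, given as the dict that the camera call returned (one of the last four; its "shot" number tells which), for a name from the list of things; names that differ only in an ending like _2 or _b are one class to them, and where a whole thing is asked for, a point or a joint stands for the part that bears it (a point fixed in the world has none). Each returns a list of dicts, best first, with "score" (0 to 1); they miss things now and then, are a little off and sometimes report something else, mostly with a low value. They report only what shows in the picture. A call takes as long as a camera call. They do not tell look-alikes from the thing itself.
- ctrl.cut_out(picture, thing): "mask" (400x640 bool, what is visible of it) and "location" ([column, row] in pixels, amid what is visible of it).
The state is a dict: "clock": time; "joint_pos": joint angles; "joint_velocities": joint speeds; "effort": joint torques, N m; "ee_pos": TCP position; "ee_rot": TCP orientation; "contact_force": force on the tool from outside, world axes, zero at the start; "wrist_torque": the same for the moment, N m; "width": finger opening in m.
Only numpy, scipy, OpenCV 4.12 (cv2) and the standard library are available. Lean on these libraries where they do the work, as an engineer would, in place of code of your own. Each camera call takes 0.05 s, during which the arm holds its last target. There are 200 camera calls.

TASK

The tank wagon is too long for the service cradle as it stands: draw the cradle's sliding end out until its lock button clicks up. Then lift the tank wagon straight up out of the sprung clips of its carrying stand and set it down in the cradle, on its wheels between the two end plates, without dropping it; let go of it, and leave the other things lying about where they are.

Things in the scene. Friction and masses are not known exactly. Their poses are not given: they have to be found in the camera images.
- cradle: Service cradle, fixed, on a plywood board 84x186x6 mm. Origin on the ground under the middle of the cradle as drawn out; +y: the way its end slides out; z up. Aluminium tube 27 wide, top z=26, y -80 to +35, a dark bar telescopes out of its +y end. Over it a fixed tray (floor z=34, y -71 to -21, side walls inside at x=+-20, tops z=44) and end plate (inner face y=-72, 48 wide, top z=62).
- cradle_end (a joint): How far the sliding end (tray and upright end plate) is drawn out along cradle +y, m: 0 = right in (plates 108 mm apart inside), 0.036 = locked (144 mm apart; play 0.034 to the hard stop at 0.0375). Starts at 0 to 0.010. Friction 2 to 4 N; it stays where it is left.
- end_plate (a point): On the sliding end: middle of the top edge of its end plate's INNER face (z=62; cradle y = 36 mm + joint cradle_end). Plate 8 mm thick, 48 wide, 28 above its tray's floor, 18 above the tray's low side walls, so a closed finger set down inside the cradle can push it outward. The tray reaches 53 mm back from this face, heights as the fixed tray.
- lock_button (a joint): Rise of the sprung round steel lock button (10 mm across), m: 0 = held down in the tube, 0.007 = clicked up through the hole in the tube's top (cradle x=0, y=-2 mm, between the trays), standing 4 mm proud. It springs up by itself when the end reaches the lock, and then keeps the end from going back.
- cradle_seat (a point): Point at cork floor level (z = 34 mm) in the middle of the drawn-out cradle, axes as the cradle: where the wagon's origin belongs, its length along y.
- stand: Carrying stand, fixed: board 70x170x8 mm with a length of track on it (track top z=13). Origin on the ground under its middle, long side along y. Four sprung steel clip arms (feet at x=+-26, y=+-44, 18 mm long in y, tops z about 60) lean over the wagon's barrel from both sides; pulled straight up with some 4 to 10 N the wagon spreads them and comes free, clear once 45 mm up.
- wagon: The tank wagon clipped in the stand (the others, on the tracks at the far left, stay): 30 wide (x), 134 long over couplings (y), 46 high, 35 to 75 g. Origin under its middle at the wheels' bottom, z up; it sits centred in the stand, same yaw. Barrel: lying cylinder 25 mm across, axis 28 mm above the origin; grip across it at mid-length, between the clips. Wheels at y=+-30.
- oiler: Bystander: small upright oil bottle with a needle spout, 22 mm across, 62 tall mm; origin under its middle.
- rubber: Bystander: grey track-cleaning rubber, 26x55x18 mm; origin under its middle.
- tape: Bystander: roll of masking tape lying flat, 60 across, 18 high mm; origin under its middle.
- pliers: Bystander: pair of pliers lying flat, 50x133x11 mm; origin under its middle.
- driver: Bystander: screwdriver lying flat, 136 long, 14 thick mm; origin under its middle.
- tin: Bystander: round flat tin, 48 across, 21 high mm; origin under its middle.
- short_wagon: Bystander: open (coal) wagon standing on the ground, 31x100x30 mm; origin under its middle.
- car: Bystander: model car, 19x48x16 mm; origin under its middle.
There are look-alikes about, which are no part of the job. What is shaped like the wagon but blue or purple is not meant.

How it is judged:
On the way, in this order (a step that is already met when the one before it is completed fails the run):
1. the sliding end is drawn out and the lock button is up, with the wagon still in its stand (value of joint cradle_end above 0.033 m and value of joint lock_button above 0.005 m and distance between wagon and stand below 0.025 m), for 0.2 s.
2. the wagon is lifted clear of the stand's clips, upright (z of wagon in the frame of stand above 0.045 m and angle between wagon's own z axis and vertical below 0.5 rad), for 0.1 s.
At the end, for the whole second after the job is handed in: Sliding end drawn out (over 33 mm) and lock button up (over 5 mm); wagon at rest, released, standing on both cork floors (origin within 9 mm across, 10.5 mm along, 3 mm in height of the seat point; tilt under 0.1 rad; in line with the cradle within 0.15 rad, either way round) (value of joint cradle_end above 0.033 m and value of joint lock_button above 0.005 m and x of wagon in the frame of cradle_seat between -0.009 and 0.009 m and y of wagon in the frame of cradle_seat between -0.0105 and 0.0105 m and z of wagon in the frame of cradle_seat between -0.003 and 0.003 m and angle between wagon's own z axis and vertical below 0.1 rad and angle between the y axis of wagon and the y axis of cradle, either way round below 0.15 rad and linear speed of wagon below 0.02 m/s and contact force between the fingers and wagon below 0.1 N); the robot touches nothing.
It fails at once if the wagon is dropped into the cradle (falls freely from more than about 18 mm) (linear speed of wagon above 0.6 m/s and horizontal distance between wagon and cradle_seat below 0.06 m and contact force between the fingers and wagon below 0.05 N).
It fails at once if the wagon is tipped over (angle between wagon's own z axis and vertical above 0.8 rad).
It fails at once if one of the things lying about is pushed out of its place (more than 30 mm) (distance of any of oiler, rubber, tape, pliers, driver, tin, short_wagon, car from where it was at the start of the episode above 0.03 m).
It also fails if it takes over 48 s, if anything falls off the work surface, if the arm or the gripper's body presses on something with over 40 N, if the wrist force passes 120 N, or if a joint passes its speed limit or range.

## Working session

There is one attempt and no reset: what is moved stays moved. The work goes in short steps, each a Python script; the robot and the scene stay as the last script left them, time stands still between calls to the robot, and variables do not carry over. Pictures are saved under pics/ and viewed, about 8 in all and at most 12, crops included, and the job is handed in when it is done.

```bash
mkdir -p pics; cat > h.py <<'E'
from cell import ctrl
import numpy as np, cv2
def cam(p):
    f=200/np.tan(np.radians(p["vfov"])/2); return f,p["cx"],p["cy"],np.array(p["extrinsics"])
def ray(p,uv,z):
    f,cx,cy,T=cam(p); d=T[:3,:3]@np.array([(uv[0]-cx)/f,(uv[1]-cy)/f,1]); o=T[:3,3]
    return o+d*(z-o[2])/d[2]
def proj(p,X):
    f,cx,cy,T=cam(p); c=T[:3,:3].T@(np.array(X)-T[:3,3]); return np.array([cx+f*c[0]/c[2],cy+f*c[1]/c[2]])
E
python3 - <<'E'
from h import *
ims=[]
for n in ["scene","side"]:
    p=ctrl.grab_frame(n); ims.append(p["frame"]); print(n,p["vfov"],np.round(p["extrinsics"],3).tolist())
    for t,z in [("cradle",.03),("cradle_end",.04),("end_plate",.04),("wagon",.04),("stand",.01),("lock_button",.026)]:
        for r in ctrl.cut_out(p,t)[:4]:
            print(t,round(r["score"],2),np.round(r["location"]),r["mask"].sum(),np.round(ray(p,r["location"],z),3)[:2])
cv2.imwrite("pics/a.png",ims[0]);cv2.imwrite("pics/b.png",ims[1])
E
```

```text
scene 43.473855321157224 [[-0.899, -0.272, 0.343, 0.07], [-0.437, 0.539, -0.72, 0.931], [0.011, -0.797, -0.603, 0.884], [0.0, 0.0, 0.0, 1.0]]
cradle 0.91 [281. 269.] 2200 [0.524 0.177]
cradle_end 0.93 [273. 274.] 534 [0.527 0.209]
end_plate 0.65 [272. 270.] 485 [0.537 0.198]
wagon 0.95 [361. 260.] 669 [0.357 0.073]
wagon 0.85 [377. 208.] 456 [ 0.398 -0.143]
wagon 0.61 [338. 186.] 253 [ 0.538 -0.192]
stand 0.85 [336. 198.] 606 [ 0.535 -0.174]
stand 0.69 [307. 191.] 73 [ 0.627 -0.169]
side 54.25554407116182 [[-0.829, -0.361, 0.426, -0.042], [-0.559, 0.541, -0.628, 0.817], [-0.004, -0.759, -0.651, 0.942], [0.0, 0.0, 0.0, 1.0]]
cradle 0.95 [286. 240.] 1314 [0.524 0.178]
cradle 0.38 [344. 174.] 239 [ 0.55  -0.216]
cradle_end 0.71 [278. 237.] 287 [0.547 0.189]
end_plate 0.64 [280. 239.] 300 [0.537 0.191]
wagon 0.75 [345. 172.] 182 [ 0.545 -0.216]
wagon 0.59 [346. 241.] 379 [0.36  0.083]
wagon 0.55 [368. 195.] 265 [ 0.407 -0.148]
wagon 0.52 [279. 298.] 284 [0.403 0.365]
stand 0.71 [344. 186.] 366 [ 0.523 -0.174]
```

View pics/a.png

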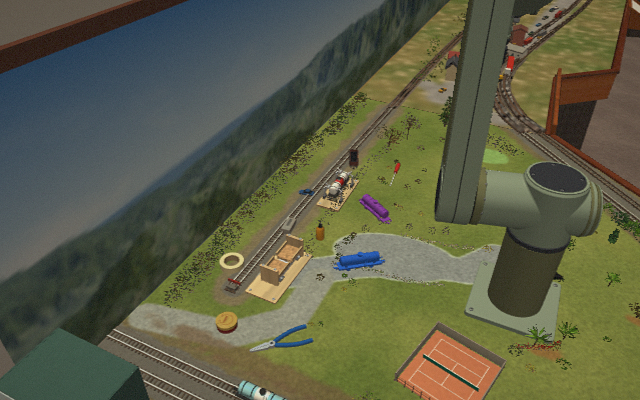

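View pics/b.png

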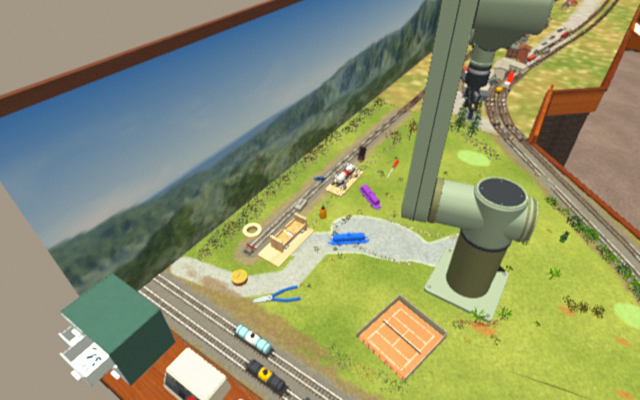

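```bash
cat >> h.py <<'E'
from scipy.spatial.transform import Rotation as Ro
def q(a):  # tool down, jaws along angle a
    c,s=np.cos(a),np.sin(a)
    x=Ro.from_matrix(np.array([[s,0,c],[-c,0,s],[0,-1,0]])).as_quat(); return [x[3],x[0],x[1],x[2]]
def jang():
    w,x,y,z=ctrl.state()["ee_rot"]; m=Ro.from_quat([x,y,z,w]).as_matrix(); return np.arctan2(m[1,2],m[0,2]),m
E
python3 - <<'E'
from h import *
print(jang(), ctrl.state()["clock"])
for a in (0,np.pi,-2.8,.4,-.4):print(a,[np.round(s,2) if (s:=ctrl.solve_ik(P,q(a))) is not None else None for P in ([.5,.15,.3],[.5,-.2,.3])])
E
```

```text
(np.float64(-1.1629925223331645), array([[-9.17994035e-01,  8.62341750e-06,  3.96594190e-01],
       [-3.96594189e-01, -9.61303692e-05, -9.17994031e-01],
       [ 3.02085001e-05, -9.99999995e-01,  9.16671028e-05]])) 0.7
0 [array([ 0.13,  0.03,  1.54, -0.  ,  1.57,  0.13]), array([-0.54,  0.07,  1.5 , -0.  ,  1.57, -0.54])]
3.141592653589793 [None, array([-0.54,  0.07,  1.5 , -0.  ,  1.57,  2.6 ])]
-2.8 [None, array([-0.54,  0.07,  1.5 , -0.  ,  1.57,  2.26])]
0.4 [array([ 0.13,  0.03,  1.54, -0.  ,  1.57, -0.27]), array([-0.54,  0.07,  1.5 , -0.  ,  1.57, -0.94])]
-0.4 [array([ 0.13,  0.03,  1.54, -0.  ,  1.57,  0.53]), array([-0.54,  0.07,  1.5 , -0.  ,  1.57, -0.14])]
```

```bash
python3 - <<'E'
from h import *
ims=[]
for P,ts in (([.52,-.19,.30],[("wagon",.03),("stand",.01)]),([.52,.17,.30],[("cradle",.03),("cradle_end",.04),("end_plate",.04),("lock_button",.026)])):
    ctrl.reach(P,q(0)); ctrl.pause(.2)
    p=ctrl.grab_frame("wrist"); ims.append(p["frame"]); print(p["vfov"],p["cx"],p["cy"],np.round(p["extrinsics"],3).tolist(),ctrl.state()["clock"],ctrl.state()["ee_pos"])
    np.save("pics/w%d.npy"%len(ims),dict(p),allow_pickle=True)
    for t,z in ts:
        for r in ctrl.cut_out(p,t)[:3]:
            (c,s,an)=cv2.minAreaRect(np.argwhere(r["mask"])[:,::-1].astype(np.float32))
            print(t,round(r["score"],2),np.round(r["location"]),r["mask"].sum(),np.round(ray(p,r["location"],z),3)[:2],np.round(c),np.round(s),an)
cv2.imwrite("pics/c.png",ims[0]);cv2.imwrite("pics/d.png",ims[1])
E
```

```text
60.32876713603194 321.79538393806433 203.5381687944987 [[1.0, -0.003, -0.002, 0.519], [-0.004, -0.964, -0.265, -0.124], [-0.001, 0.265, -0.964, 0.471], [0.0, 0.0, 0.0, 1.0]] 2.625 [ 0.51965274 -0.190754    0.29972388]
wagon 0.96 [338. 173.] 1742 [ 0.54  -0.204] [340. 173.] [100.  22.] 90.0
wagon 0.64 [234. 144.] 2147 [ 0.407 -0.166] [237. 143.] [104.  25.] 31.373004913330078
stand 0.55 [331. 161.] 4568 [ 0.53  -0.192] [338. 170.] [123.  53.] 90.0
60.32876713603194 321.79538393806433 203.5381687944987 [[1.0, -0.004, -0.001, 0.52], [-0.004, -0.964, -0.265, 0.236], [-0.0, 0.265, -0.964, 0.472], [0.0, 0.0, 0.0, 1.0]] 4.325 [0.52034873 0.16899595 0.29996049]
cradle 0.64 [329. 156.] 8616 [0.529 0.178] [331. 160.] [ 65. 141.] 1.4320961236953735
end_plate 0.76 [333. 150.] 1926 [0.534 0.186] [333. 148.] [40. 50.] 1.8476102352142334
end_plate 0.66 [246.  25.] 1203 [0.433 0.328] [235.  26.] [43. 75.] 36.869895935058594
```

View pics/c.png

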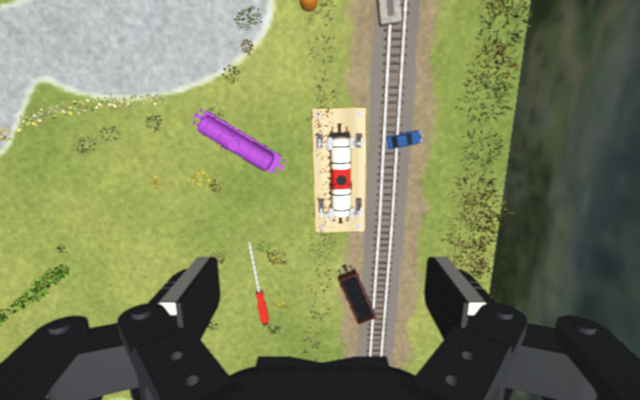

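View pics/d.png

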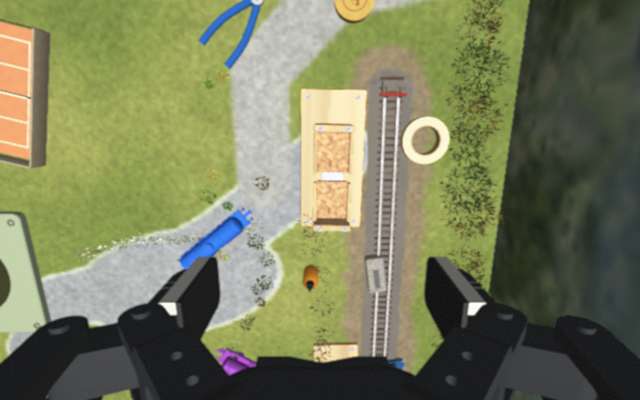

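```bash
python3 - <<'E'
from h import *
a=cv2.imread("pics/c.png")[95:245,300:380]; b=cv2.imread("pics/d.png")[80:240,295:375]
f=lambda i:cv2.resize(i,None,fx=3.75,fy=3.75,interpolation=cv2.INTER_CUBIC)
a=cv2.copyMakeBorder(f(a),0,600-f(a).shape[0],0,10,cv2.BORDER_CONSTANT); cv2.imwrite("pics/e.png",np.hstack([a,f(b)]))
p=np.load("pics/w1.npy",allow_pickle=True).item()
for u in ([313,108],[366,108],[366,231],[315,233]):print(ray(p,u,.008).round(4)[:2])
p=np.load("pics/w2.npy",allow_pickle=True).item()
for u in ([302,90],[366,90],[361,227],[301,225]):print(ray(p,u,.006).round(4)[:2])
E
```

```text
[ 0.5072 -0.1227]
[ 0.576 -0.123]
[ 0.5811 -0.2922]
[ 0.5083 -0.295 ]
[0.4943 0.2593]
[0.5766 0.2589]
[0.5751 0.0727]
[0.4893 0.076 ]
```

View pics/e.png

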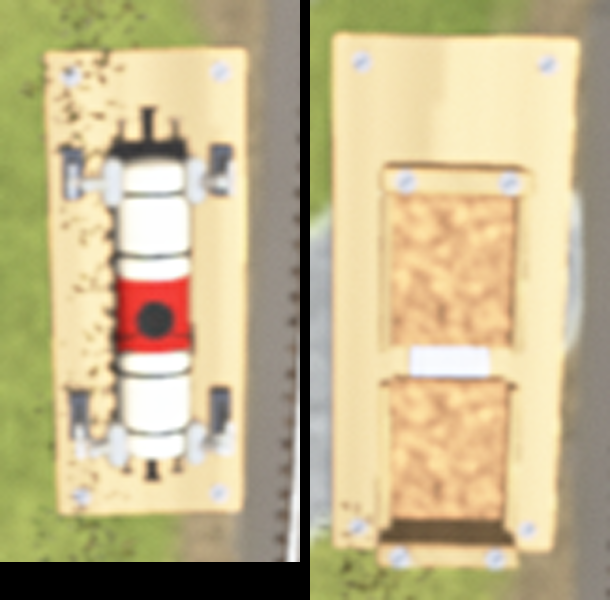

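```bash
python3 - <<'E'
from h import *
from scipy.optimize import least_squares
def fit(p,L,U,x0):
    L=np.array(L,float)
    def r(v):
        c,s=np.cos(v[2]),np.sin(v[2]);W=np.c_[v[0]+c*L[:,0]-s*L[:,1],v[1]+s*L[:,0]+c*L[:,1],L[:,2]]
        return np.array([proj(p,w) for w in W]-np.array(U)).ravel()
    o=least_squares(r,x0,x_scale=[.01,.01,.05]); print(o.x.round(4),o.fun.round(1)); return o.x
p=np.load("pics/w1.npy",allow_pickle=True).item()
k=lambda l,o:[[a/3.75+o[0],b/3.75+o[1]] for a,b in l]
h=[.035,.085]
S=[[-h[0],h[1],.008],[h[0],h[1],.008],[h[0],-h[1],.008],[-h[0],-h[1],.008]]
s=fit(p,S,k([(45,50),(248,47),(242,512),(60,515)],(300,95)),[.54,-.2,0])
print("barrel ends", [ray(p,u,.053).round(4) for u in k([(153,165),(153,460)],(300,95))],"mid(red)",ray(p,k([(154,315)],(300,95))[0],.053+.0))
p=np.load("pics/w2.npy",allow_pickle=True).item()
h=[.042,.093]
S=[[-h[0],h[1],.006],[h[0],h[1],.006],[h[0],-h[1],.006],[-h[0],-h[1],.006]]
c=fit(p,S,k([(333,33),(580,40),(552,550),(333,548)],(295-310/3.75,80)),[.53,.17,0])
c2=fit(p,S+[[-.024,-.08,.062],[.024,-.08,.062]],k([(333,33),(580,40),(552,550),(333,548),(380,565),(517,565)],(295-310/3.75,80)),[.53,.17,0])
R=lambda t:np.array([[np.cos(t),-np.sin(t)],[np.sin(t),np.cos(t)]])
for u in k([(452,195),(405,195),(510,195),(452,165),(388,527),(515,525),(450,360)],(295-310/3.75,80)):
    print((R(c2[2]).T@(ray(p,u,.062)[:2]-c2[:2])).round(4))
E
```

```text
[ 0.5427 -0.2081  0.0185] [ 0.2  0.5 -0.   0.   0.2 -0.4 -0.3 -0.2]
barrel ends [array([ 0.5413, -0.1588,  0.053 ]), array([ 0.5424, -0.2577,  0.053 ])] mid(red) [ 0.54221167 -0.20755821  0.053     ]
[ 0.5334  0.1666 -0.0233] [ 0.3  0.2 -0.3 -0.4  0.2  0.4 -0.2 -0.2]
[ 0.5335  0.1669 -0.0221] [ 0.3 -0.  -0.3 -0.7  0.3  0.1 -0.  -0.3 -0.9  0.2  0.6  0.8]
[-0.0019  0.0428]
[-0.0166  0.0425]
[0.0161 0.0431]
[-0.0022  0.0519]
[-0.0204 -0.0663]
[ 0.022  -0.0648]
[-0.0012 -0.0094]
```

```bash
cat >> h.py <<'E'
C=np.array([.5334,.1668]);cy=-.0227
S=np.array([.5425,-.208]);sy=.0185
def cr(x,y,z):
    c,s=np.cos(cy),np.sin(cy); return [C[0]+c*x-s*y,C[1]+s*x+c*y,z]
E
python3 - <<'E'
from h import *
ctrl.close()
ctrl.reach(cr(0,.015,.09),q(cy)); print(ctrl.state()["clock"])
print(ctrl.servo_line(cr(0,.015,.045),velocity=.08,f_stop=6), ctrl.state()["ee_pos"])
print(ctrl.servo_line(cr(0,.066,.045),velocity=.04,f_stop=14)); st=ctrl.state(); print(st["ee_pos"],st["contact_force"],cr(0,.061,.045))
ctrl.pause(.2);print(ctrl.state()["contact_force"])
ctrl.servo_line(cr(0,.05,.045)); ctrl.servo_line(cr(0,.02,.16),velocity=.2)
ctrl.reach(cr(0,-.05,.22),q(cy)); ctrl.let_go()
p=ctrl.grab_frame("wrist"); cv2.imwrite("pics/f.png",p["frame"]); print(ctrl.state()["clock"])
for X in ([0,-.002,.03],[0,.072,.062],[0,-.072,.062]): print(proj(p,cr(*X)).round())
for r in ctrl.cut_out(p,"lock_button")[:2]: print(r["score"],r["location"],r["mask"].sum())
E
```

```text
6.1417
False [0.53372402 0.18180832 0.04473032]
False
[0.5349243  0.23253188 0.04499144] [ 0.33867742 -0.42877892 -0.20632349] [np.float64(0.5347845810827201), np.float64(0.22778428432986136), 0.045]
[0.21792787 0.48006229 0.49292983]
10.775
[323. 128.]
[323.  44.]
[323. 202.]
0.65 [303.8, 268.3] 507
```

View pics/f.png

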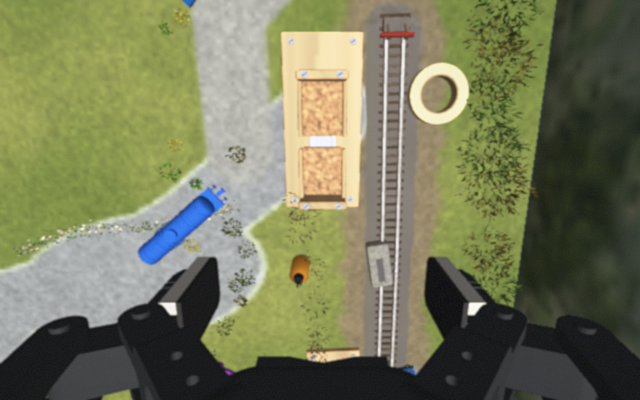

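```bash
python3 - <<'E'
from h import *
p=ctrl.grab_frame("wrist"); im=p["frame"]; d=im.copy()
for X in ([0,-.002,.03],[.024,.072,.062],[.024,.043,.062],[.024,-.072,.062],[.042,.093,.006],[.042,-.093,.006],[-.042,.093,.006],[-.042,-.093,.006]): cv2.circle(d,tuple(int(v) for v in proj(p,cr(*X)).round()),1,(255,0,255),-1)
s=ctrl.grab_frame("scene")
for n,X in dict(b1=[.042,.093,.006],b2=[-.042,.093,.006],b3=[-.042,-.093,.006],p=[0,.043,.062],f=[0,-.072,.062]).items():
    cv2.circle(s["frame"],tuple(int(v) for v in proj(s,cr(*X)).round()),1,(255,0,255),-1)
a=cv2.resize(d[15:225,260:380],None,fx=2.8,fy=2.8); b=cv2.resize(s["frame"][220:310,235:325],None,fx=5,fy=5)
H=588; b=cv2.copyMakeBorder(b,0,H-450,0,0,cv2.BORDER_CONSTANT)
cv2.imwrite("pics/g.png",np.hstack([a,b])); print(np.hstack([a,b]).shape)
E
```

```text
(588, 786, 3)
```

View pics/g.png

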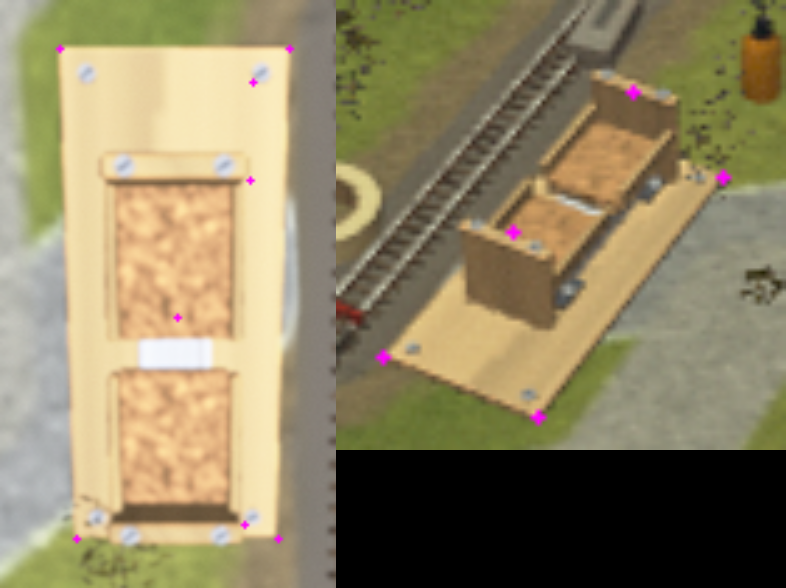

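```bash
python3 - <<'E'
from h import *
s=ctrl.state();print(s["width"],s["clock"])
ctrl.close();s=ctrl.state();print(s["width"],s["clock"]);ctrl.pause(.3);s=ctrl.state();print(s["width"],s["ee_pos"])
E
```

```text
0.08490630575142409 10.925
-0.0003557682220988045 11.6917
-0.00021424175088789055 [0.53225411 0.11682282 0.220007  ]
```

```bash
python3 - <<'E'
from h import *
ctrl.reach(cr(0,.012,.09),q(cy))
print(ctrl.servo_line(cr(0,.012,.043),velocity=.1,f_stop=6)); f0=ctrl.state()["contact_force"]; print(f0)
ims=[]
for y in (.03,.045,.061):
    r=ctrl.servo_line(cr(0,y,.043),velocity=.05,f_stop=14); s=ctrl.state(); print(y,r,np.round(s["ee_pos"],4),np.round(s["contact_force"],2),s["width"])
    p=ctrl.grab_frame("side" if y<.04 else "scene"); 
    ims.append(cv2.resize(p["frame"][200:310,220:340],None,fx=2,fy=2) if y<.04 else cv2.resize(p["frame"][210:320,235:355],None,fx=2,fy=2))
cv2.imwrite("pics/i.png",np.hstack(ims)); print(ctrl.state()["clock"])
E
```

```text
False
[ 0.10070673  0.58318541 -0.72018177]
0.03 False [0.5341 0.1972 0.0431] [-0.17 -0.02 -0.11] -0.00014477219885073472
0.045 False [0.5344 0.2121 0.043 ] [-0.36 -0.25  0.85] -0.00010374252934769705
0.061 False [0.5348 0.2281 0.043 ] [-0.18 -0.93 -1.22] -0.00010164966099346102
14.8167
```

View pics/i.png

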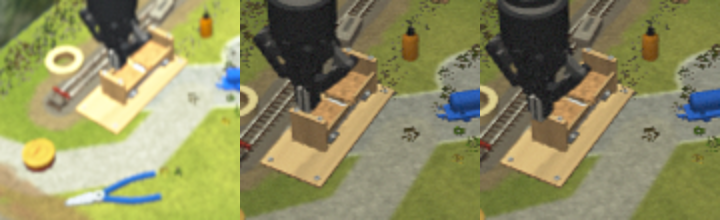

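```bash
python3 - <<'E'
from h import *
ims=[]
T=ctrl.state()["ee_pos"]
for n in ("scene","side","wrist"):
    p=ctrl.grab_frame(n); u=proj(p,T); print(n,u, proj(p,cr(0,.043,.062))); 
    if n=="wrist": d=p["frame"]; c=cv2.resize(d,(400,250))
    else:
        d=cv2.resize(p["frame"][int(u[1])-50:int(u[1])+40,int(u[0])-50:int(u[0])+50],None,fx=4,fy=4,interpolation=cv2.INTER_CUBIC)
        o=np.array([int(u[0])-50,int(u[1])-50])
        for X in (T,cr(.024,.043,.062),cr(-.024,.043,.062)): cv2.circle(d,tuple(int(v) for v in (proj(p,X)-o)*4),2,(255,0,255),-1)
        ims.append(d)
t=np.hstack(ims); cv2.imwrite("pics/j.png",np.vstack([t,np.hstack([c[:230],np.zeros((230,400,3),np.uint8)])])); print(t.shape)
E
```

```text
scene [265.90065262 277.15599944] [269.56282074 266.44304857]
side [273.09248866 245.66718879] [276.40822197 237.85538102]
wrist [323.40930959 238.82041004] [323.76772061 287.37027535]
(360, 800, 3)
```

View pics/j.png

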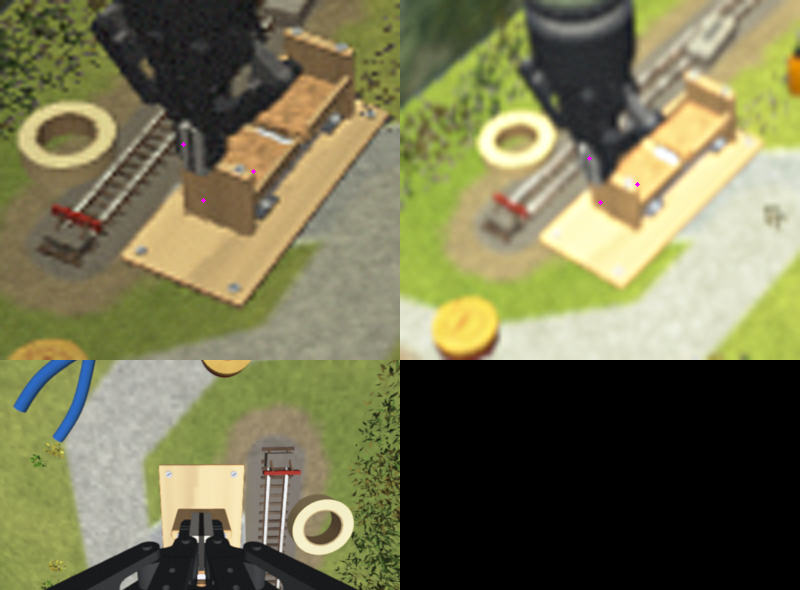

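```bash
cat > m.py <<'E'
from h import *
def chk():
    p=ctrl.grab_frame("scene")
    for t in("cradle_end",):
        for r in ctrl.cut_out(p,t)[:2]:
            ys,xs=np.nonzero(r["mask"]); print(t,round(r["score"],2),np.round(r["location"]),r["mask"].sum(),xs.min(),xs.max(),ys.min(),ys.max())
    return p
E
python3 - <<'E'
from m import *
chk()
for y in (.066,.071,.075):
    r=ctrl.servo_line(cr(0,y,.043),velocity=.05,f_stop=25); ctrl.pause(.1); s=ctrl.state(); print(y,r,np.round(s["ee_pos"],4),np.round(s["contact_force"],2),s["clock"])
    if r: break
p=chk(); a=cv2.resize(p["frame"][210:310,220:340],None,fx=5,fy=5,interpolation=cv2.INTER_CUBIC)
for y in (.043,.072):
    for x in(-.024,.024): cv2.circle(a,tuple(int(v) for v in (proj(p,cr(x,y,.062))-[220,210])*5),2,(255,0,255),-1)
cv2.imwrite("pics/k.png",a)
E
```

```text
cradle_end 0.76 [273. 274.] 484 259 289 259 285
cradle_end 0.19 [398. 168.] 46 395 400 163 172
0.066 False [0.5349 0.2329 0.043 ] [ 0.57 -0.2  -0.44] 15.4167
0.071 False [0.535  0.2379 0.043 ] [-0.37  0.41  0.37] 15.7667
0.075 False [0.5351 0.2419 0.043 ] [ 0.25 -0.17  0.16] 16.1167
cradle_end 0.68 [278. 275.] 425 261 289 260 284
```

View pics/k.png

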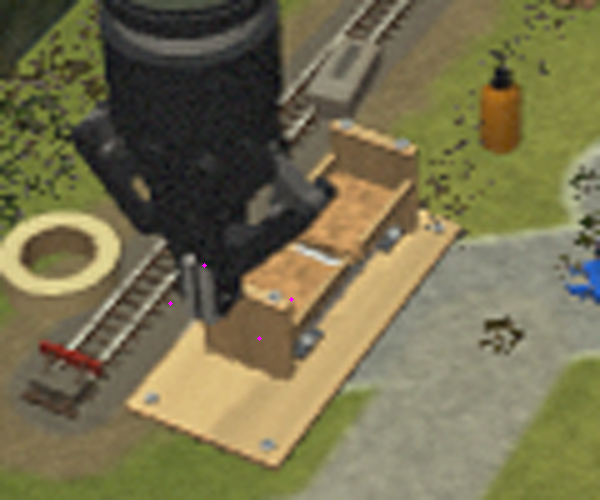

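```bash
python3 - <<'E'
from h import *
print(ctrl.pinch_z)
ctrl.servo_line(cr(0,.075,.06),velocity=.15)
ctrl.servo_line(cr(0,.012,.06),velocity=.15);ctrl.pause(.1)
ctrl.servo_line(cr(0,.012,.043),velocity=.1)
print(ctrl.servo_line(cr(0,.012,.005),velocity=.03,f_stop=4)); s=ctrl.state(); print(s["ee_pos"],s["contact_force"],s["clock"])
E
```

```text
0.0187
True
[0.53333497 0.17874339 0.0057292 ] [ 0.64355527 -0.40378784  4.85282201] 18.6333
```

```bash
python3 - <<'E'
from h import *
ctrl.servo_line(cr(0,.012,.011),velocity=.05);ctrl.pause(.1)
print(ctrl.servo_line(cr(0,.012,.0),velocity=.012,f_stop=3)); s=ctrl.state(); print(s["ee_pos"],s["contact_force"],s["clock"])
z=s["ee_pos"][2]+.006
ctrl.servo_line(cr(0,.012,z),velocity=.05);ctrl.pause(.1)
for y in (.025,.035,.05,.058,.061,.064,.067):
    r=ctrl.servo_line(cr(0,y,z),velocity=.04,f_stop=16); s=ctrl.state(); print(y,r,np.round(s["ee_pos"],4),np.round(s["contact_force"],2),s["clock"])
    if r: break
E
```

```text
True
[0.53368737 0.17877885 0.00574561] [-0.83192035  0.15759697  4.14621366] 19.5667
0.025 False [0.5339 0.1921 0.0117] [ 0.46 -0.75  0.27] 20.425
0.035 False [0.5341 0.2021 0.0117] [-0.75  1.06 -1.05] 20.825
0.05 False [0.5345 0.2176 0.0117] [-0.27 -0.22 -0.38] 21.35
0.058 False [0.5347 0.2254 0.0117] [-1.   -0.38 -0.85] 21.7
0.061 False [0.5348 0.2283 0.0117] [ 0.29 -0.48 -0.94] 21.95
0.064 False [0.5348 0.2297 0.0117] [-0.58 -5.38  0.89] 22.2
0.067 False [0.5348 0.2297 0.0117] [ -0.43 -13.28   3.08] 22.45
```

```bash
python3 - <<'E'
from h import *
ctrl.servo_line(cr(0,.055,.0117),velocity=.1); ctrl.servo_line(cr(0,.05,.1),velocity=.2)
ctrl.reach(cr(0,-.07,.16),q(cy))
p=ctrl.grab_frame("wrist"); d=p["frame"].copy(); np.save("pics/w3.npy",p,allow_pickle=True)
for X in ([0,-.002,.03],[.024,.072,.062],[.024,-.072,.062],[.042,.093,.006]): cv2.circle(d,tuple(int(v) for v in proj(p,cr(*X)).round()),1,(255,0,255),-1)
a=cv2.resize(d[0:250,220:420],None,fx=2.4,fy=2.4,interpolation=cv2.INTER_CUBIC); cv2.imwrite("pics/l.png",a)
for r in ctrl.cut_out(p,"lock_button")[:2]: print(r["score"],r["location"],r["mask"].sum())
print(ctrl.state()["clock"])
E
```

```text
0.24 [322.0, 98.2] 19166
24.0083
```

View pics/l.png

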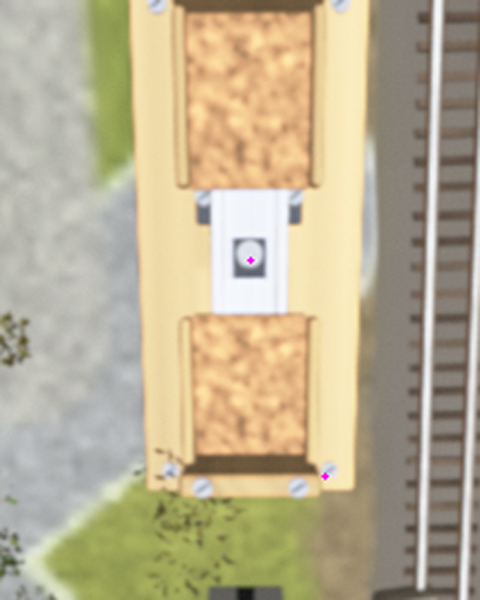

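```bash
python3 - <<'E'
from h import *
x,y=.5422,-.208
ctrl.let_go(); ctrl.reach([x,y,.07],q(sy)); print(ctrl.state()["clock"])
print(ctrl.servo_line([x,y,-.003],velocity=.07,f_stop=8)); s=ctrl.state(); print(s["ee_pos"],s["contact_force"])
ctrl.close(); s=ctrl.state(); print(s["width"],s["contact_force"],s["clock"])
E
```

```text
26.0
False
[ 0.54276926 -0.20833975 -0.00239597] [0.56371223 0.04547603 0.0193569 ]
0.02374170222065969 [-1.17713272  0.05300562  3.29270526] 27.775
```

```bash
python3 - <<'E'
from h import *
s=ctrl.state(); x,y,z=s["ee_pos"]
ctrl.servo_line([x,y,.09],velocity=.08); ctrl.pause(.15); s=ctrl.state(); print(s["width"],s["contact_force"],s["clock"])
ctrl.servo_line(cr(0,0,.09),frame=q(cy),velocity=.2); ctrl.pause(.1)
p=ctrl.grab_frame("wrist"); q_=ctrl.grab_frame("scene"); u=proj(q_,cr(0,0,.12)).astype(int)
a=cv2.resize(q_["frame"][u[1]-50:u[1]+50,u[0]-40:u[0]+40],None,fx=4,fy=4); b=cv2.resize(p["frame"],(400,250)); b=cv2.copyMakeBorder(b,0,150,0,0,cv2.BORDER_CONSTANT)
cv2.imwrite("pics/m.png",np.hstack([a,b])); s=ctrl.state(); print(s["width"],s["ee_pos"],cr(0,0,.09),s["clock"])
E
```

```text
0.02323175199386957 [ 0.68911398 -0.40667923 -0.68267289] 29.2417
0.023206568815465695 [0.53354083 0.16623289 0.09001098] [np.float64(0.5334), np.float64(0.1668), 0.09] 31.4667
```

View pics/m.png

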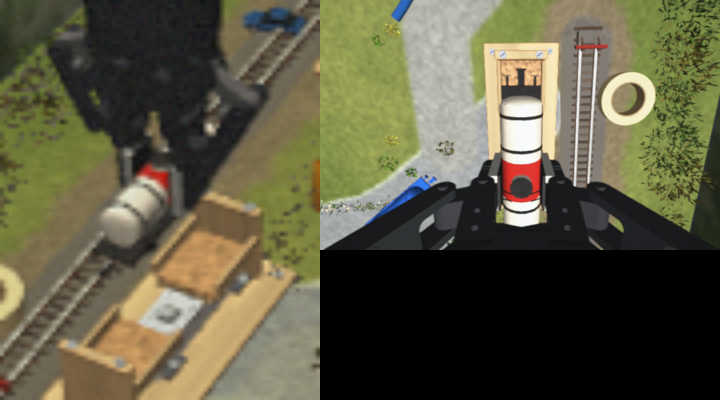

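```bash
python3 - <<'E'
from h import *
ctrl.servo_line(cr(0,0,.03),velocity=.08); ctrl.pause(.1)
print(ctrl.servo_line(cr(0,0,.014),velocity=.015,f_stop=3)); s=ctrl.state(); print(s["ee_pos"],s["contact_force"],s["clock"])
E
```

```text
True
[0.53326994 0.16680501 0.01806856] [ 0.14033405 -0.28866256  3.8178669 ] 33.2417
```

```bash
python3 - <<'E'
from h import *
ctrl.let_go(); ctrl.pause(.2); ctrl.servo_line(cr(0,0,.12),velocity=.12); ctrl.reach(cr(0,-.1,.2),q(cy)); ctrl.pause(.1)
p=ctrl.grab_frame("wrist"); s=ctrl.grab_frame("scene")
d=p["frame"]
for X in ([.042,.093,.006],[.0125,0,.062],[-.0125,0,.062]): cv2.circle(d,tuple(int(v) for v in proj(p,cr(*X)).round()),1,(255,0,255),-1)
u=proj(s,cr(0,0,.04)).astype(int)
a=cv2.resize(d[0:200,240:400],None,fx=2.5,fy=2.5,interpolation=cv2.INTER_CUBIC); b=cv2.resize(s["frame"][u[1]-50:u[1]+50,u[0]-48:u[0]+48],(400,500))
b=cv2.resize(s["frame"][u[1]-50:u[1]+50,u[0]-40:u[0]+40],(400,500),interpolation=cv2.INTER_CUBIC)
cv2.imwrite("pics/n.png",np.hstack([a,b]))
for r in ctrl.cut_out(p,"wagon")[:2]:
    c,sz,an=cv2.minAreaRect(np.argwhere(r["mask"])[:,::-1].astype(np.float32)); print(r["score"],np.round(c),np.round(sz),an,ray(p,c,.07).round(4),cr(0,0,0))
print(ctrl.state()["clock"],ctrl.state()["contact_force"])
E
```

```text
0.96 [224. 359.] [55. 21.] 28.92642593383789 [ 0.4232 -0.111   0.07  ] [np.float64(0.5334), np.float64(0.1668), 0]
0.91 [172. 187.] [ 32. 119.] 49.02825927734375 [0.3943 0.0716 0.07  ] [np.float64(0.5334), np.float64(0.1668), 0]
35.9 [-0.20250165  0.84451814 -0.08727252]
```

```bash
python3 - <<'E'
from h import *
for n in("wrist","scene"):
    p=ctrl.grab_frame(n); g=p["frame"].astype(int)
    for r in ctrl.cut_out(p,"wagon"):
        W=ray(p,r["location"],.07)
        if abs(W[0]-.533)<.06 and abs(W[1]-.167)<.08: 
            c,sz,an=cv2.minAreaRect(np.argwhere(r["mask"])[:,::-1].astype(np.float32)); print(n,round(r["score"],2),c,sz,an,W.round(4))
    red=((g[...,2]>120)&(g[...,1]<60)&(g[...,0]<60)).astype(np.uint8); k,_,st,ce=cv2.connectedComponentsWithStats(red)
    for i in range(1,k):
        W=ray(p,ce[i],.074)
        if st[i,4]>15 and np.hypot(W[0]-.533,W[1]-.167)<.05: print(n,"red",st[i],W.round(4))
    for z in (.034+.0405,): print("expected px",proj(p,cr(0,0,z)),"ends",proj(p,cr(0,.05,z)),proj(p,cr(0,-.05,z)),"edges",proj(p,cr(-.0125,0,.062)),proj(p,cr(.0125,0,.062)))
print(ctrl.state()["clock"])
E
```

```text
wrist 0.68 (323.5, 73.5) (147.0, 31.0) 90.0 [0.5313 0.1679 0.07  ]
wrist red [310  52  29  32 632] [0.5324 0.1671 0.074 ]
expected px [324.95547738  67.822217  ] ends [325.10767011  -2.09256447] [324.8172055  131.34199394] edges [309.96365104  69.55350442] [339.80399491  69.537312  ]
scene 0.63 (278.68292236328125, 258.42608642578125) (15.61427116394043, 41.28518295288086) 41.423667907714844 [0.5282 0.1825 0.07  ]
scene red [275 249  10   9  30] [0.5276 0.1695 0.074 ]
expected px [278.78020795 251.51242552] ends [267.72441859 264.39669396] [289.1974674  239.37229126] edges [283.46677726 257.04549197] [274.49572775 253.72677688]
36.1
```

```bash
python3 -c "
from h import *
print(ctrl.finish_job(), ctrl.state()['clock'])"
```

```text
the job is handed in; nothing more can be done
the job is handed in; nothing more can be done
```

I drew the sliding end out to its stop, lifted the red-and-white tank wagon straight up out of the clips, set it down in the cradle and let go. The job was handed in at about 36 s; no verdict is reported, so the result rests on my own checks.

**Trouble on the way:** my first two pushes on the sliding end passed over the end plate without touching it. With the fingers shut, the real finger tips stood about 28 mm above the reported TCP. I found this by touching down on the cork floor, corrected for it, and the third push reached the hard stop (13 N).

**Last checks:**
- **Lock button:** it showed standing in its hole in two pictures, before the wagon was set down. I did not check it again after the placing.
- **Touchdown:** the wagon met the floor within 0.5 mm of the height worked out beforehand.
- **Position:** after release, the wrist camera put the wagon's red band within about 1 mm of the seat point. The scene camera put it 3 to 6 mm off, from a small, partly covered patch of the band, still within tolerance.
- **Yaw and tilt:** after release I had no measurement fine enough to judge these.
- **Not viewed:** I had used my 12 pictures, so the final close-up was only checked by numbers, not by eye. I did not check separately that the other things stayed where they were.

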